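Ready the soap stamp over the bar

TASK

Get the stamping jig ready for the next soap: first push the grey stop sleeve fully down onto the jig's upright spigot and let go of it. Then pick up the stamp by its wooden handle, carry it over the bars in the drying rack, and finish holding it level about one centimetre above the bar in the nest, centred and squared to it, with its lug over the sleeve. The program ends while the robot still holds the stamp there: never touch the soap with it, touch nothing on the rack, and leave the mallet, beaker and spare bar alone.

Things in the scene. Friction and masses are not known exactly. Their poses are not given: they have to be found in the camera images.
- jig: Stamping jig, fixed to the table, on the robot's left: aluminium plate 190 (x) x 110 (y) x 12 mm thick. Origin: centre of its underside, on the table; z up. At x = -35 mm is the nest, four low dark fences (tops 20 mm above the table) round the bar; at x = +45 mm stands the spigot.
- spigot_foot (a point): Foot of the jig's upright steel spigot, on its axis, at the plate's top face (12 mm above the table). The spigot is a round pin 20 mm in diameter, 40 mm tall above this point, its top 10 mm tapering to 10 mm diameter. Axes as the jig's; the soap's centre lies 80 mm away along the jig's -x.
- soap: Swirled red and cream soap bar lying loose in the jig's nest, 50 (x) x 75 (y) x 30 mm high, 115 g, squared to the jig (axes as the jig's). Origin: centre of its underside, on the jig plate; its top face is 30 mm above that.
- sleeve: Grey plastic stop sleeve, a rigid tube 36 mm outside diameter, 24 mm bore, 50 mm long, about 76 g, loose, standing upright on the table to the right of the rack. Origin: centre of its lower end; z along its axis. Seated, its lower end rests on the jig plate; 2 mm clearance all round on the spigot.
- stamp: Soap stamp, 220 to 420 g, loose, standing right of the rack. Brass die 40 (x) x 60 (y) x 14 mm; plate 46 x 66 mm up to 22 mm; lug bar 24 mm wide from x = -15 to +95 mm at heights 22 to 30; upright wooden handle 22 (x) x 50 (y) mm, heights 30 to 102, centred. Origin: centre of the die's underside; z up; x along the lug. Its x and y match the soap's when aligned.
- stamp_lug (a point): Point on the underside of the stamp's lug that belongs over the sleeve's axis: 80 mm along the stamp's +x from its origin and 22 mm above the die's underside.
- rack: Drying rack, fixed, a row of eight soap bars on edge on a board, lying along x between the robot's right-hand work area (sleeve, stamp) and the jig. Board 400 (x) x 80 (y) x 12 mm; tops of the bars 82 mm above the table. Origin: centre of its underside; z up.
- mallet: Bystander: mallet lying on the table, black rubber head 80 mm long and 48 mm in diameter with a wooden handle 150 mm long. Origin: on the table under the head's centre; the handle points along its -x.
- beaker: Bystander: open steel beaker 64 mm across, 75 mm tall. Origin: centre of its underside.
- spare_bar: Bystander: spare soap bar 50 x 75 x 30 mm lying on the table near the robot, not in the nest. Origin: centre of its underside.
There are look-alikes about, which are no part of the job. What is shaped like the soap but green is not meant.

How it is judged:
On the way, in this order (a step that is already met when the one before it is completed fails the run):
1. the sleeve is fully down on the spigot and let go (horizontal distance between sleeve and spigot_foot below 0.004 m and z of sleeve in the frame of jig below 0.015 m and angle between sleeve's own z axis and vertical below 0.09 rad and contact force between the fingers and sleeve below 0.1 N), for 0.2 s.
2. the stamp is lifted above the level of the drying bars (height (world z) of stamp above 0.085 m), for 0.1 s.
At the end, for the whole second after the job is handed in: Sleeve on the spigot, within 3 mm of the plate and 4 mm of the axis, upright, let go; bar still in its nest; stamp held at rest by the fingers alone, die 3 to 18 mm above the soap, centred within 7 mm, square within 0.12 rad, level within 0.1 rad, lug point within 14 mm of the sleeve axis (all of step 1 and z of stamp in the frame of soap between 0.033 and 0.048 m and horizontal distance between stamp and soap below 0.007 m and angle between the x axis of stamp and the x axis of soap, either way round below 0.12 rad and angle between stamp's own z axis and vertical below 0.1 rad and horizontal distance between stamp_lug and sleeve below 0.014 m and contact force between stamp and the fingers above 2 N and contact force between stamp and soap below 0.1 N and contact force between stamp and sleeve below 0.1 N and contact force between stamp and jig below 0.1 N and contact force between stamp and rack below 0.1 N and contact force between stamp and mallet below 0.1 N and contact force between stamp and beaker below 0.1 N and contact force between stamp and spare_bar below 0.1 N and linear speed of stamp below 0.02 m/s and angular speed of stamp below 0.2 rad/s and x of soap in the frame of jig between -0.04 and -0.03 m and y of soap in the frame of jig between -0.005 and 0.005 m and z of soap in the frame of jig below 0.015 m); the arm keeps its last pose, push and grip.
It fails at once if the stamp touches the soap in the nest (contact force between stamp and soap above 0.5 N).
It fails at once if the robot, the stamp or the sleeve touches the drying rack (contact force between any of stamp, sleeve, the fingers, the arm and rack above 0.5 N).
It fails at once if the stamp passes the rack some other way than over its bars (its underside lower than their tops, or round an end) (y of stamp in the frame of rack between -0.03 and 0.03 m and (z of stamp in the frame of rack below 0.082 m or x of stamp in the frame of rack below -0.22 m or x of stamp in the frame of rack above 0.22 m)).
It fails at once if the mallet, the beaker or the spare bar is moved by more than 2 cm (distance of any of mallet, beaker, spare_bar from where it was at the start of the episode above 0.02 m).
It fails at once if the soap is shifted in its nest by more than 8 mm (distance of soap from where it was at the start of the episode above 0.008 m).
It also fails if it takes over 69 s, if anything falls off the work surface, if the arm or the gripper's body presses on something with over 40 N, if the wrist force passes 120 N, or if a joint passes its speed limit or range.

ROBOT

A 6-joint arm with a two-finger parallel gripper is mounted at the origin on the work surface. World frame = base frame: x ahead of the robot, y to its left, z up, the work surface at z = 0. Lengths are in m, angles in rad, forces in N, time in s.
With the tool pointing down it reaches from about 0.25 to 0.775 m from the base axis. Payload 4 kg.
Tool frame: the origin (TCP) lies on the front face of the gripper's body, between the roots of the fingers; the fingertips stand 73 mm ahead of it and the grasp point (between the pads) lies 54 mm ahead of it; z points along the fingers, y is the line along which they close (so a half turn about z gives the same grasp; the last joint's range is limited). The gripper opens to 85 mm and grips with 20 to 120 N. Pads are 22 mm wide; open, the fingers measure 114 mm over their backs; the gripper's body (76 mm by 85 mm) begins 54 mm behind the grasp point. The pads swing forward as they close: fully open they stand 13 mm farther back than shut.
Start: joints at [1.243, 0.087, 1.371, -0, 1.684, -0.103], TCP at [0.123, 0.536, 0.304] pointing down, gripper open.
Joint ranges: [-3.1, 3.1], [-0.76, 2.03], [0.27, 2.55], [-1.08, 4.22], [0.17, 2.65], [-2.57, 2.57]. Speed limits (rad/s): [2.79, 2.79, 3.14, 3.14, 3.14, 3.14].

INTERFACE

Orientations are given as a rotation vector (axis times angle).
In Python, from cell import get_obs, read_camera, camera_info, close_job gives the robot as it stands. The module is installed in compiled form; this text tells all that it offers.
- The arm moves only by the shell command python3 -m pendant 'ROWS' [FORCE]. ROWS is a JSON object of lists of equal length, an entry for each row: "claw": the finger opening in cm, from 0 to 8.54; "translation": the shift along the tool's x, y, z in cm, a list of three; "roll": the turn about the tool's z in degrees. In form: {"claw": [claw, ...], "translation": [[dx, dy, dz], ...], "roll": [roll, ...]}. A call has 1 to 20 rows; each row shifts and turns the commanded pose from where the row before left it, along the tool's axes as they then stand; what a row does not reach is not made up. A row lasts 1/10 s, in which the tool goes at most 50 mm and 8.59 degrees, less where a joint would pass 70% of its speed; a pose out of reach is approached as far as the arm can. A call with a gripper value outside its range is refused whole. The fingers move at their own pace and stop on an object; FORCE is the grip in N (left out, the last holds). Time passes only in rows, so rows that do not move let the fingers close. It gives the time, the measured TCP pose, the force, the opening and the grip force at its end, in the units of the state.
- get_obs(): the state, without advancing time (a new reading comes with each control period).
- read_camera(name): name is "scene" or "top" or "wrist"; returns the picture (400x640x3 uint8, red, green, blue); there is no depth.
- camera_info(name): a dict with "mtx" (3x3 intrinsics, pixels), "distortion" ([k1, k2, p1, p2, k3] as OpenCV has them; the pictures are not rectified), "R" (3x3) and "t" (3): a world point X has camera coordinates R X + t. Camera axes: x right, y down, z forward; pixel columns grow to the right and rows downward; lengths in m; the calibration is good to about 2 mm. A picture is of the moment at which its call begins: read the wrist's pose just before it. camera_info takes no time and is no camera call; for the wrist camera it gives the pose at the moment of the call.
- close_job(): hands the job in; it is judged then, once.
The state is a dict: "time_s": time; "q": joint angles; "qvel": joint speeds; "joint_torque": joint torques, N m; "eef_pos": TCP position; "orientation": TCP orientation; "ft_force": force on the tool from outside, world axes, zero at the start; "moment": the same for the moment, N m; "width": finger opening in m; "grip_force": force on a finger pad.
Only numpy, scipy, OpenCV 4.12 (cv2) and the standard library are available. Lean on these libraries where they do the work, as an engineer would, in place of code of your own. Each camera call takes 0.05 s, during which the arm holds its last target. There are 200 camera calls.

## Working session

There is one attempt and no reset: what is moved stays moved. The work goes in short steps, Python scripts to look and compute and a shell command to move; the robot and the scene stay as the last step left them, time stands still between calls to the robot, and variables do not carry over. Pictures are saved under pics/ and viewed, at most 10 in all, crops included, and the job is handed in when it is done.

```bash
mkdir -p pics
cat > h.py <<'E'
import numpy as np, cv2
from cell import *
def ray(info,px):
    u=cv2.undistortPoints(np.array([[px]],float),np.array(info["mtx"],float),np.array(info["distortion"],float))[0,0]
    R=np.array(info["R"]);t=np.array(info["t"])
    return -R.T@t, R.T@np.array([u[0],u[1],1])
def at(info,px,z):
    c,d=ray(info,px); return c+d*(z-c[2])/d[2]
def proj(info,X):
    R=np.array(info["R"],float)
    return cv2.projectPoints(np.array(X,float).reshape(-1,1,3),cv2.Rodrigues(R)[0],np.array(info["t"],float),np.array(info["mtx"],float),np.array(info["distortion"],float))[0][:,0]
E
python3 - <<'E'
from h import *
for n in("scene","top"):
    im=read_camera(n); cv2.imwrite(f"pics/{n}0.png",im[:,:,::-1]); i=camera_info(n); print(n,-np.array(i["R"]).T@i["t"],i["mtx"],i["distortion"])
o=get_obs();print(o)
E
```

```text
scene [ 1.28483347 -0.19752265  0.78328719] [[467.84297597   0.         321.55949474]
 [  0.         467.84297597 193.97142548]
 [  0.           0.           1.        ]] [0.0203921 0.        0.        0.        0.       ]
top [0.27142167 0.01026614 1.20255548] [[513.4963909    0.         324.2740543 ]
 [  0.         513.4963909  203.13949951]
 [  0.           0.           1.        ]] [-0.03391122  0.          0.          0.          0.        ]
{'time_s': 0.1, 'q': array([ 1.24288228e+00,  8.79596463e-02,  1.37211467e+00, -1.08465321e-05,
        1.68358115e+00, -1.03109371e-01]), 'qvel': array([ 0.00131928, -0.00223127, -0.00586784,  0.00155372,  0.00056384,
        0.00105669]), 'joint_torque': array([ 2.37190092e-03, -3.53019547e+01, -3.14216316e+01, -1.57240001e-04,
        8.06828291e-03, -6.86440558e-06]), 'eef_pos': array([0.12252224, 0.53588242, 0.30280721]), 'orientation': array([-0.35233266, -3.12133797,  0.00316848]), 'ft_force': array([-0.28825609, -0.86344294, -0.56681271]), 'moment': array([-0.00658667,  0.01115949, -0.04057849]), 'grip_force': 0.0, 'width': 0.08524022350158354}
```

View pics/top0.png

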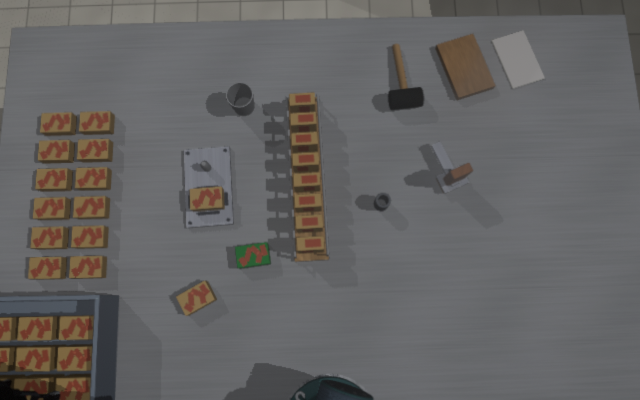

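View pics/scene0.png

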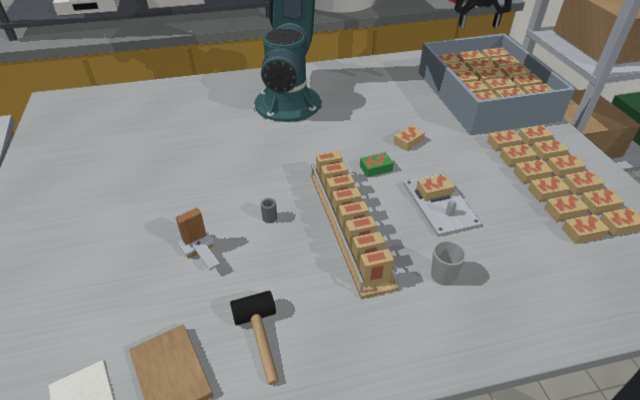

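The top view shows the jig plate at about (208,187), with the nest bar at (206,198) and the spigot at (205,165). The rack runs from (302,95) to (312,258), the sleeve is at (383,201) and the stamp at (455,170) with its lug pointing to (437,147).

Possible mix-ups:
- **Sleeve:** (383,201), against the steel beaker at (240,97).
- **Soap:** the nest bar at (206,198), against the green bar at (252,255), the spare bar at (196,298) and the stock bars at (40–110,120–270).
- **Stamp:** (455,170), against the mallet at (405,95) and the board at (465,65).

Next is a close crop to check these choices.

Run:
```python
from h import *
t=cv2.imread("pics/top0.png");s=cv2.imread("pics/scene0.png")
def c(im,x,y,w,h,k): return cv2.resize(im[y:y+h,x:x+w],None,fx=k,fy=k,interpolation=cv2.INTER_CUBIC)
# 8x jig top(180..230,145..230) ; 4 panels
a=c(t,176,142,66,50*2-10,6) # 396x540
b=c(t,366,136,66*2-20,90,6)[:, :]
b=cv2.resize(b,(400,int(540*400/672)))
b=c(t,366,138,112,80,3.5) #392x280
d=c(s,160,195,130,80,3) #390x240
out=np.zeros((540,796,3),np.uint8); out[:,:396]=a; out[:280,400:792]=b; out[285:525,400:790]=d
out=cv2.convertScaleAbs(out,alpha=1.5)
cv2.imwrite("pics/crop1.png",out)
```

```text
(no output)
```

View pics/crop1.png

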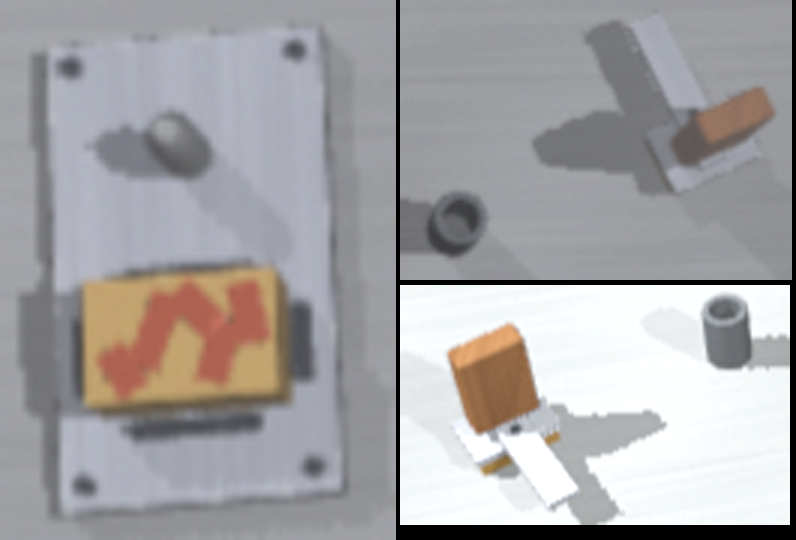

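The crop confirms the choices: grey tube, stamp with a brass die and wooden handle, and a red and cream bar in the fences with the spigot above it.

Run:
```python
from h import *
i=camera_info("top")
A=lambda x,y,z:at(i,(176+(x-.5*5)/6,142+(y-2.5)/6),z)[:2]
B=lambda x,y,z:at(i,(366+(x-400-1.2)/3.5,138+(y-1.2)/3.5),z)[:2]
P=np.array([A(50,47,.012),A(320,30,.012),A(341,488,.012),A(64,512,.012)])
print("plate",P.round(4).tolist(),P.mean(0)); 
print("sizes",[np.linalg.norm(P[k]-P[k-1]).round(4) for k in range(4)])
ax=(P[0]+P[1]-P[2]-P[3]);a=np.arctan2(ax[1],ax[0]);u=np.array([np.cos(a),np.sin(a)])
print("jig yaw deg",np.degrees(a),"spigot",P.mean(0)+.045*u,"soap",P.mean(0)-.035*u,"spigot top seen",A(165,125,.052))
S=np.array([A(82,283,.042),A(278,268,.042),A(284,398,.042),A(87,408,.042)]);print("soap",S.mean(0),[np.linalg.norm(S[k]-S[k-1]).round(4) for k in range(4)])
print("sleeve",B(460,218,.05))
H=np.array([B(768,88,.102),B(773,110,.102),B(697,143,.102),B(692,121,.102)]);print("handle",H.mean(0),[np.linalg.norm(H[k]-H[k-1]).round(4) for k in range(4)])
Q=np.array([B(645,135,.022),B(680,192,.022),B(762,153,.022)]);print("plate st",(Q[0]+Q[2])/2,np.linalg.norm(Q[1]-Q[0]),np.linalg.norm(Q[2]-Q[1]))
L=(B(633,22,.03)+B(657,13,.03))/2;print("lug end",L)
for O in(H.mean(0),(Q[0]+Q[2])/2): d=L-O;print(np.linalg.norm(d),np.degrees(np.arctan2(d[1],d[0])))
d=Q[0]-Q[1];print(np.degrees(np.arctan2(d[1],d[0])))
i=camera_info("top")
print("rack tops",at(i,(303,95),.082),at(i,(312,250),.082))
w=camera_info("wrist");o=get_obs();Rt=cv2.Rodrigues(o["orientation"])[0];print("tool",Rt.round(3).tolist(),"cam in tool",Rt.T@(-np.array(w["R"]).T@w["t"]-o["eef_pos"]),(np.array(w["R"])@Rt).round(2).tolist(),w["mtx"][0])
```

```text
plate [[0.638, 0.3349], [0.6423, 0.2262], [0.4559, 0.2162], [0.449, 0.3245]] [0.54629741 0.2754478 ]
sizes [np.float64(0.1892), np.float64(0.1088), np.float64(0.1867), np.float64(0.1085)]
jig yaw deg 3.1264266415543607 spigot [0.59123043 0.27790207] soap [0.5113495  0.27353892] spigot top seen [0.59315141 0.27856121]
soap [0.5106441  0.27240862] [np.float64(0.0492), np.float64(0.0758), np.float64(0.0512), np.float64(0.0756)]
sleeve [ 0.49470167 -0.13406957]
handle [ 0.54652839 -0.30357601] [np.float64(0.0541), np.float64(0.0146), np.float64(0.054), np.float64(0.0145)]
plate st [ 0.54709899 -0.30506771] 0.04516497562262044 0.0630850300139103
lug end [ 0.63461315 -0.26939071]
0.09448576822273902 21.21100450127719
0.0945070246481473 22.17930296787242
27.756864872176177
rack tops [0.74070144 0.04318732 0.082     ] [0.38098038 0.02980146 0.082     ]
tool [[-0.975, 0.223, -0.001], [0.223, 0.975, -0.002], [0.0, -0.002, -1.0]] cam in tool [ 0.07899902 -0.00029792 -0.06984863] [[0.0, 1.0, 0.0], [-0.95, 0.0, -0.31], [-0.31, -0.0, 0.95]] [281.4216853    0.         321.35879238]
```

```bash
python3 -m pendant '{"claw":[8.5,8.5,8.5,8.5,8.5,8.5,8.5,8.5,8.5,8.5,8.5,8.5,8.5,8.5,8.5,8.5,8.5,8.5,8.5,8.5],"translation":[[0,0,0],[0,0,0],[-2.07,-3.72,0],[-2.07,-3.72,0],[-2.07,-3.72,0],[-2.07,-3.72,0],[-2.07,-3.72,0],[-2.07,-3.72,0],[-2.07,-3.72,0],[-2.07,-3.72,0],[-2.07,-3.72,0],[-2.07,-3.72,0],[-2.07,-3.72,0],[-2.07,-3.72,0],[-2.07,-3.72,0],[-2.07,-3.72,0],[-2.07,-3.72,0],[-2.07,-3.72,0],[-2.07,-3.72,0],[-2.07,-3.72,0]],"roll":[-6.4,-6.5,0,0,0,0,0,0,0,0,0,0,0,0,0,0,0,0,0,0]}'
cat > look.py <<'E'
import sys
from h import *
# look.py name k z : wrist picture, saved; prints tcp
w=camera_info("wrist"); o=get_obs(); im=read_camera("wrist")
cv2.imwrite(f"pics/{sys.argv[1]}.png",im[:,:,::-1])
import pickle; pickle.dump((w,o),open(f"pics/{sys.argv[1]}.pkl","wb"))
R=cv2.Rodrigues(o["orientation"])[0]; print(o["time_s"],o["eef_pos"],"phi",np.degrees(np.arctan2(R[1,1],R[0,1])),"z",R[:,2].round(4))
E
python3 look.py w1
```

```text
time_s: 2.1
eef_pos: [0.4958, -0.135, 0.3033]
orientation: [-0.0, -3.141, -0.001]
ft_force: [0.7, 2.1, 1.1]
width: 0.0846
grip_force: 0.0
2.1 [ 0.49583439 -0.13498967  0.30329063] phi 89.9967371640973 z [-7.e-04  6.e-04 -1.e+00]
```

View pics/w1.png

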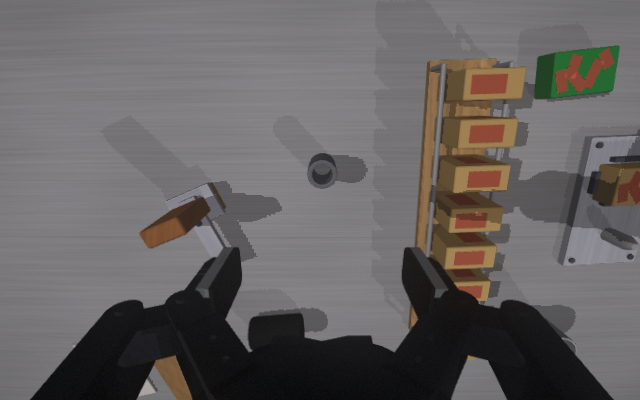

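Sleeve bore at about (321,172), rack bars at columns 440–520, stamp handle at (175,223) with its lug toward (235,250). I'll enlarge the sleeve and stamp for exact pixels.

Run:
```python
from h import *
s=cv2.imread("pics/w1.png")
c=lambda x,y,w,h,k:cv2.resize(s[y:y+h,x:x+w],None,fx=k,fy=k,interpolation=cv2.INTER_CUBIC)
o=np.zeros((500,790,3),np.uint8);o[:500,:290]=c(293,141,58,100,5);o[:500,290:790]=c(135,170,125,125,4)
cv2.imwrite("pics/crop2.png",cv2.convertScaleAbs(o,alpha=1.8))
```

```text
(no output)
```

View pics/crop2.png

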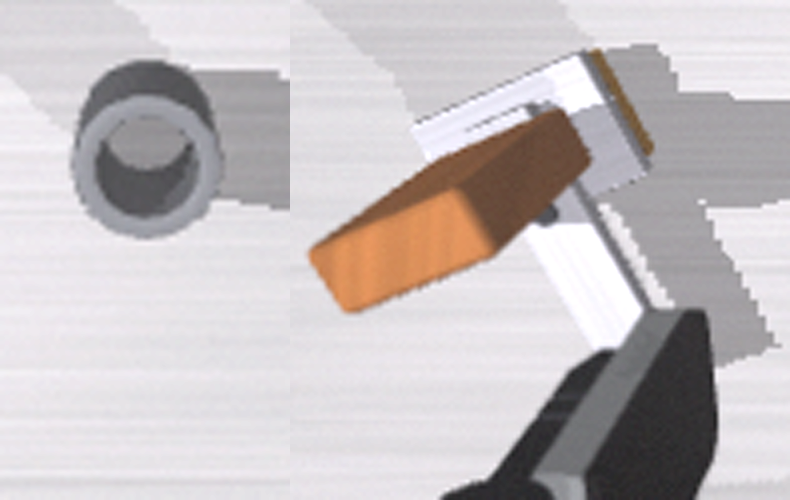

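The left panel puts the sleeve rim centre at crop (146,166). The right panel shows the handle-top corners at (310,255), (350,312), (493,250) and (458,187), and the plate corners at (413,122), (587,52) and (652,165).

Run:
```python
from h import *
import pickle
w,o=pickle.load(open("pics/w1.pkl","rb"))
S=lambda x,y:at(w,(293+(x-2)/5,141+(y-2)/5),.05)[:2]
print("sleeve",S(146,166),"dia",np.linalg.norm(S(72,166)-S(220,166)),np.linalg.norm(S(146,95)-S(146,238)))
B=lambda p,z:at(w,(135+(p[0]-291.5)/4,170+(p[1]-1.5)/4),z)[:2]
H=np.array([B(p,.102) for p in((310,255),(350,312),(493,250),(458,187))])
print("handle",H.mean(0),[np.linalg.norm(H[k]-H[k-1]).round(4) for k in range(4)])
for a,b in((1,2),(0,3)): d=H[b]-H[a];print(np.degrees(np.arctan2(d[1],d[0]))-90)
Q=np.array([B(p,.022) for p in((413,122),(587,52),(652,165))]);print("plate",(Q[0]+Q[2])/2,np.linalg.norm(Q[1]-Q[0]),np.linalg.norm(Q[2]-Q[1]))
d=Q[1]-Q[0];print(np.degrees(np.arctan2(d[1],d[0]))-90);d=Q[2]-Q[1];print(np.degrees(np.arctan2(d[1],d[0])))
```

```text
sleeve [ 0.49402009 -0.13487475] dia 0.03485028418020153 0.03454315819381399
handle [ 0.54572234 -0.30458198] [np.float64(0.0476), np.float64(0.0186), np.float64(0.0462), np.float64(0.0192)]
23.8733725025493
24.45729839736771
plate [ 0.54402006 -0.30336041] 0.06577998424786285 0.042723591346870406
21.43209218047754
23.60184846804091
```

```bash
python3 -m pendant '{"claw":[8.5,8.5,8.5,8.5,8.5,8.5,8.5,8.5,2.5,2.5,2.5,2.5,2.5,2.5,2.5,2.5],"translation":[[0.15,0.05,3],[0,0,3.5],[0,0,3.5],[0,0,3.5],[0,0,3.5],[0,0,3],[0,0,1.3],[0,0,0],[0,0,0],[0,0,0],[0,0,0],[0,0,0],[0,0,0],[0,0,0],[0,0,0],[0,0,0]],"roll":[0,0,0,0,0,0,0,0,0,0,0,0,0,0,0,0]}' 40
```

```text
time_s: 3.75
eef_pos: [0.495, -0.1332, 0.0929]
orientation: [-0.0, 3.138, -0.002]
ft_force: [-0.5, 0.4, 6.7]
width: 0.0357
grip_force: 39.9
```

```bash
python3 -m pendant '{"claw":[2.5,2.5,2.5,2.5,2.5,2.5,2.5,2.5,2.5,2.5,2.5,2.5,2.5,2.5,2.5,2.5,2.5,2.5,2.5],"translation":[[0,0,-2],[0,0,-3.5],[0,0,-3.5],[0,0,-3.5],[0,0,-3.5],[0,0,-3.5],[-0.5,2.1,0],[-1,4,0],[-1,4,0],[-1,4,0],[-1,4,0],[-1,4,0],[-1,4,0],[-1,4,0],[-1,4,0],[-1,4,0],[-0.7,3,0],[0,0,0],[0,0,0]],"roll":[0,0,0,0,0,0,0,0,0,0,0,0,0,0,0,0,0,0,0]}'
python3 look.py w2
python3 - <<'E'
from h import *
im=read_camera("top");cv2.imwrite("pics/top2.png",im[:,:,::-1])
E
```

```text
time_s: 5.65
eef_pos: [0.5956, 0.2787, 0.285]
orientation: [0.003, -3.14, 0.002]
ft_force: [0.1, -0.5, -1.1]
width: 0.0359
grip_force: 40.3
5.65 [0.59555107 0.27871519 0.28500457] phi 90.094687099157 z [-0.0014 -0.0011 -1.    ]
```

View pics/w2.png

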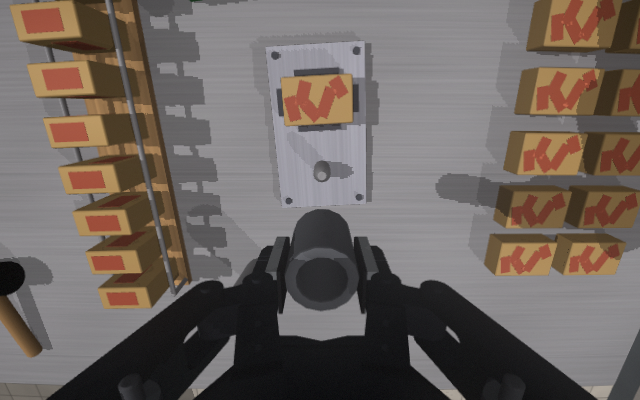

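The jig spans about (265–372, 42–208), with the spigot top near (322,175) and the sleeve rim held near (321,279). Enlarging it.

Run:
```python
from h import *
s=cv2.imread("pics/w2.png")
c=lambda x,y,w,h,k:cv2.resize(s[y:y+h,x:x+w],None,fx=k,fy=k,interpolation=cv2.INTER_CUBIC)
o=np.zeros((540,800,3),np.uint8);o[:540,:360]=c(260,36,120,180,3)
o[:300,370:770]=c(280,245,80,60,5)
o[310:510,370:570]=c(302,155,40,40,5)
o[310:540,580:800]=cv2.resize(cv2.imread("pics/top2.png")[140:255,150:260],None,fx=2,fy=2)
cv2.imwrite("pics/crop3.png",cv2.convertScaleAbs(o,alpha=1.7))
```

```text
(no output)
```

View pics/crop3.png

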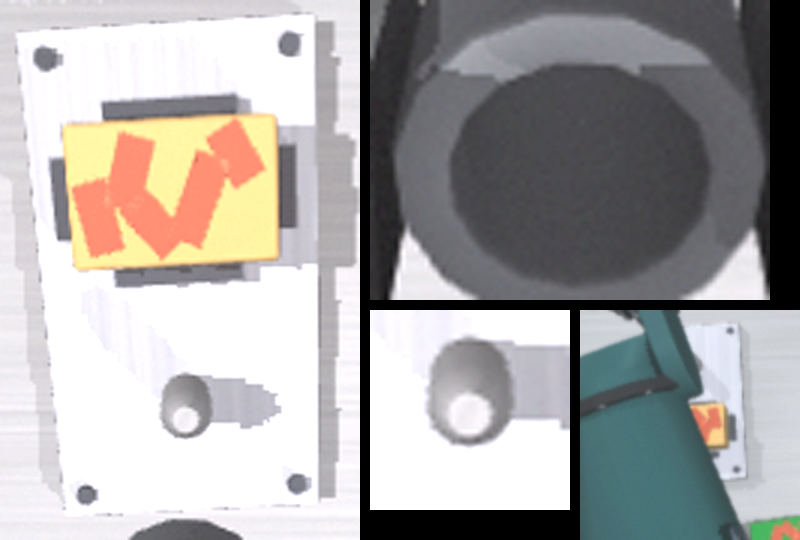

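Run:
```python
from h import *
import pickle
w,o=pickle.load(open("pics/w2.pkl","rb"))
zt=o["eef_pos"][2]-.0429
a=at(w,(321.6,279.6),zt)[:2];b=at(w,(321.2,175.8),.052)[:2]
R5=lambda x,y:at(w,(280+(x-372)/5,245+(y-2)/5),zt)[:2]
print("sleeve held",a,"rel tcp",a-o["eef_pos"][:2],"bore",np.linalg.norm(R5(450,175)-R5(710,175)),np.linalg.norm(R5(580,65)-R5(580,285)))
print("spigot top",b)
C=lambda x,y,z:at(w,(260+(x-1)/3,36+(y-1)/3),z)[:2]
P=np.array([C(17,32,.012),C(312,13,.012),C(318,497,.012),C(65,514,.012)])
P2=np.array([C(46,57,.012),C(288,43,.012),C(298,483,.012),C(87,494,.012)])
S=np.array([C(63,125,.042),C(276,115,.042),C(281,258,.042),C(76,269,.042)])
for n,Z in(("plate",P),("screws",P2),("soap",S)):
    d=Z[2]+Z[3]-Z[0]-Z[1];e=Z[0]+Z[3]-Z[1]-Z[2];print(n,Z.mean(0),[np.linalg.norm(Z[k]-Z[k-1]).round(4) for k in range(4)],np.degrees(np.arctan2(d[1],d[0])),np.degrees(np.arctan2(e[1],e[0]))+90)
    u=d/np.linalg.norm(d); print("   spigot est",Z.mean(0)+u*(.08 if n=="soap" else .045))
```

```text
sleeve held [0.59410027 0.27849967] rel tcp [-0.0014508  -0.00021552] bore 0.02428669115166694 0.023998895039468768
spigot top [0.59103654 0.27773891]
plate [0.54487532 0.27514452] [np.float64(0.1885), np.float64(0.1082), np.float64(0.1868), np.float64(0.1093)] 3.268481398732507 3.8328236548964867
   spigot est [0.58980212 0.27771019]
screws [0.54561623 0.27586106] [np.float64(0.1709), np.float64(0.0894), np.float64(0.1705), np.float64(0.0905)] 3.4361548577673693 3.2099197509795943
   spigot est [0.59053533 0.2785582 ]
soap [0.51134087 0.2737737 ] [np.float64(0.0485), np.float64(0.0733), np.float64(0.0478), np.float64(0.074)] 3.6697291920563657 2.8595550958940237
   spigot est [0.59117684 0.2788941 ]
```

```bash
python3 -m pendant '{"claw":[2.5,2.5,2.5,2.5,2.5,2.5,2.5,2.5],"translation":[[0.32,-0.03,2.5],[0,0,3],[0,0,3],[0,0,3],[0,0,1.7],[0,0,0],[0,0,0],[0,0,0]],"roll":[0,0,0,0,0,0,0,0]}'
python3 look.py w3
```

```text
time_s: 6.55
eef_pos: [0.5936, 0.2776, 0.1564]
orientation: [0.001, 3.138, 0.002]
ft_force: [-0.3, 0.1, -0.6]
width: 0.0357
grip_force: 40.3
6.55 [0.59364832 0.27764543 0.15640481] phi 89.96921561584885 z [ 0.0038  0.0014 -1.    ]
```

View pics/w3.png

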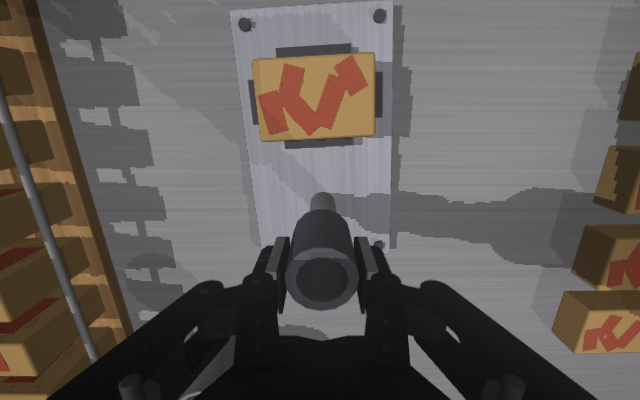

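The sleeve sits just above the spigot (column 322 against sleeve column 321). The soap is centred near (315,97) and undisturbed.

```bash
python3 -m pendant '{"claw":[2.5,2.5,2.5,2.5,2.5],"translation":[[0.1,0.04,1],[0,0,1],[0,0,0.5],[0,0,0],[0,0,0]],"roll":[0,0,0,0,0]}'
```

```text
time_s: 7.1
eef_pos: [0.5914, 0.2783, 0.1283]
orientation: [0.001, -3.141, 0.001]
ft_force: [0.3, -0.3, -1.5]
width: 0.0355
grip_force: 40.3
```

```bash
python3 -m pendant '{"claw":[2.5,2.5,2.5,2.5,2.5],"translation":[[0,0,0.5],[0,0,0.5],[0,0,0.5],[0,0,0],[0,0,0]],"roll":[0,0,0,0,0]}'
```

```text
time_s: 7.6
eef_pos: [0.5915, 0.2783, 0.1136]
orientation: [0.0, -3.141, 0.0]
ft_force: [1.2, 1.1, -0.9]
width: 0.0355
grip_force: 40.3
```

Sliding freely. Pushing to the plate.

```bash
python3 -m pendant '{"claw":[2.5,2.5,2.5,2.5,2.5],"translation":[[0,0,0.4],[0,0,0.4],[0,0,0.15],[0,0,0],[0,0,0]],"roll":[0,0,0,0,0]}'
```

```text
time_s: 8.1
eef_pos: [0.5916, 0.2783, 0.105]
orientation: [-0.0, 3.141, 0.0]
ft_force: [-2.0, -1.4, 3.6]
width: 0.0356
grip_force: 40.5
```

```bash
python3 -m pendant '{"claw":[2.5,2.5,2.5],"translation":[[0,0,0.15],[0,0,0],[0,0,0]],"roll":[0,0,0]}'; python3 -m pendant '{"claw":[5,8.5,8.5,8.5,8.5,8.5,8.5],"translation":[[0,0,0],[0,0,0],[0,0,0],[0,0,0],[0,0,0],[0,0,0],[0,0,0]],"roll":[0,0,0,0,0,0,0]}'; python3 -m pendant '{"claw":[8.5,8.5,8.5,8.5,8.5,8.5,8.5,8.5,8.5],"translation":[[0,0,-2],[0,0,-3.5],[0,0,-3.5],[0,0,-3.5],[0,0,-3.5],[0,0,-3],[0,0,0],[0,0,0],[0,0,0]],"roll":[0,0,0,0,0,0,0,0,0]}'; python3 look.py w4
python3 - <<'E'
import cv2
s=cv2.imread("pics/w4.png");cv2.imwrite("pics/crop4.png",cv2.convertScaleAbs(cv2.resize(s[30:230,240:400],None,fx=3,fy=3,interpolation=cv2.INTER_CUBIC),alpha=1.7))
E
```

```text
time_s: 8.4
eef_pos: [0.5917, 0.2783, 0.105]
orientation: [-0.001, 3.141, 0.0]
ft_force: [-4.3, -1.0, 8.3]
width: 0.0357
grip_force: 41.0
time_s: 9.1
eef_pos: [0.5916, 0.2783, 0.1028]
orientation: [0.0, -3.142, -0.0]
ft_force: [0.6, 0.2, 0.5]
width: 0.085
grip_force: 0.0
time_s: 10.0
eef_pos: [0.5911, 0.2781, 0.2908]
orientation: [0.001, -3.138, 0.002]
ft_force: [-0.6, -0.1, 0.4]
width: 0.0852
grip_force: 0.0
10.0 [0.59112523 0.27813631 0.29079647] phi 90.0184042178729 z [-0.0032 -0.0011 -1.    ]
```

View pics/crop4.png

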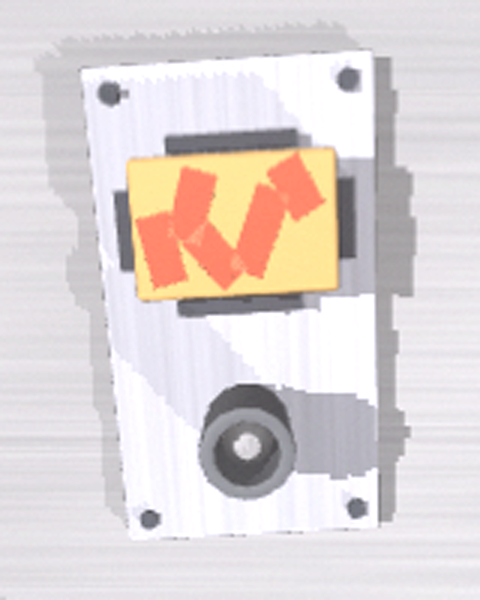

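The sleeve rim is at crop (248,452) with the spigot tip concentric at (246,445), so it's seated and upright. The soap is undisturbed. Now moving to the stamp.

```bash
python3 - <<'E'
from h import *
import pickle
w,o=pickle.load(open("pics/w4.pkl","rb"))
C=lambda x,y,z:at(w,(240+(x-1)/3,30+(y-1)/3),z)[:2]
S=np.array([C(127,158,.042),C(336,148,.042),C(340,290,.042),C(142,300,.042)]);print("soap",S.mean(0),"sleeve",C(248,452,.062),"spig",C(246,445,.052))
E
python3 -m pendant '{"claw":[8.5,8.5,8.5,8.5,8.5,8.5,8.5,8.5,8.5,8.5,8.5,8.5,8.5,8.5,8.5,8.5],"translation":[[0.3,-3.88,0],[0.3,-3.88,0],[0.3,-3.88,0],[0.3,-3.88,0],[0.3,-3.88,0],[0.3,-3.88,0],[0.3,-3.88,0],[0.3,-3.88,0],[0.3,-3.88,0],[0.3,-3.88,0],[0.3,-3.88,0],[0.3,-3.88,0],[0.3,-3.88,0],[0.3,-3.88,0],[0.3,-3.88,0],[0,0,0]],"roll":[0,0,0,0,0,0,0,0,0,0,0,0,0,0,0,0]}'
python3 -m pendant '{"claw":[8.5,8.5,8.5,8.5,8.5,8.5,8.5,8.5,8.5,8.5],"translation":[[0,0,0],[0,0,0],[0,0,0],[0,0,0],[0,0,0],[0,0,0],[0,0,0],[0,0,0],[0,0,0],[0,0,0]],"roll":[8.25,8.25,8.25,8.25,8.25,8.25,8.25,8.25,0,0]}'
python3 look.py w5
python3 - <<'E'
import cv2
s=cv2.imread("pics/w5.png");cv2.imwrite("pics/crop5.png",cv2.convertScaleAbs(cv2.resize(s[100:350,200:440],None,fx=2.4,fy=2.4,interpolation=cv2.INTER_CUBIC),alpha=1.7))
E
```

```text
soap [0.51124857 0.27403095] sleeve [0.59027253 0.27843319] spig [0.59016161 0.27768825]
time_s: 11.65
eef_pos: [0.5452, -0.3082, 0.2897]
orientation: [-0.009, -3.137, -0.001]
ft_force: [0.6, 0.1, -0.5]
width: 0.0846
grip_force: 0.0
time_s: 12.65
eef_pos: [0.5467, -0.3031, 0.2917]
orientation: [-1.705, -2.636, -0.0]
ft_force: [-0.5, -0.1, -0.6]
width: 0.0853
grip_force: 0.0
12.65 [ 0.54667703 -0.30306842  0.29165291] phi 24.21596255208393 z [-0.0017  0.0015 -1.    ]
```

View pics/crop5.png

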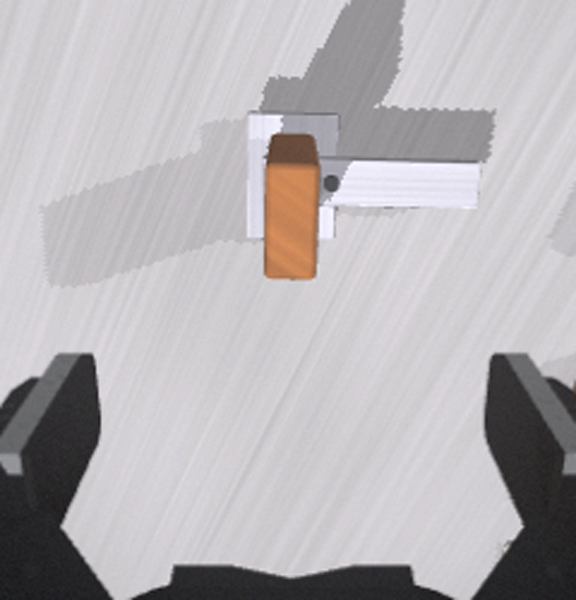

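Handle-top corners at crop (266,164), (319,164), (316,278) and (264,278), with the lug along the image row, so the yaw is already right to about 1°.

Run:
```python
from h import *
import pickle
w,o=pickle.load(open("pics/w5.pkl","rb"))
R=cv2.Rodrigues(o["orientation"])[0]
C=lambda x,y,z:at(w,(200+(x-.7)/2.4,100+(y-.7)/2.4),z)
H=np.array([C(266,164,.102),C(319,164,.102),C(316,278,.102),C(264,278,.102)]);m=H.mean(0)
L=np.array([C(338,160,.03),C(480,163,.03),C(325,206,.03),C(476,208,.03)])
P=np.array([C(248,111,.022),C(339,114,.022),C(248,239,.022)])
T=lambda X:((X-o["eef_pos"])@R)[...,:2].round(4).tolist()
print("handle",m,T(m),[np.linalg.norm(H[k]-H[k-1]).round(4) for k in range(4)]);print("lug in tool",T(L),"plate",T((P[1]+P[2])/2))
```

```text
handle [ 0.54661348 -0.30519278  0.102     ] [-0.0023, -0.0007] [np.float64(0.048), np.float64(0.0208), np.float64(0.048), np.float64(0.0215)]
lug in tool [[0.008, 0.0225], [0.0066, 0.0937], [-0.0159, 0.0164], [-0.0169, 0.0937]] plate [-0.0033, -0.0003]
```

```bash
python3 -m pendant '{"claw":[8.5,8.5,8.5,8.5,8.5,8.5,8.5,1.5,1.5,1.5,1.5,1.5,1.5,1.5,1.5,1.5,1.5,1.5],"translation":[[-0.25,-0.05,2],[0,0,3.5],[0,0,3.5],[0,0,3.5],[0,0,3],[0,0,1],[0,0,0],[0,0,0],[0,0,0],[0,0,0],[0,0,0],[0,0,0],[0,0,0],[0,0,0],[0,0,0],[0,0,0],[0,0,0],[0,0,0]],"roll":[1,0,0,0,0,0,0,0,0,0,0,0,0,0,0,0,0,0]}' 90
```

```text
time_s: 14.5
eef_pos: [0.5477, -0.3066, 0.1293]
orientation: [1.732, 2.618, -0.0]
ft_force: [-2.0, -0.7, 5.7]
width: 0.0209
grip_force: 88.9
```

```bash
python3 -m pendant '{"claw":[1.5,1.5,1.5,1.5,1.5,1.5,1.5,1.5,1.5,1.5,1.5,1.5],"translation":[[0,0,-1],[0,0,-2],[0,0,-3],[0,0,-3],[0,0,-3],[0,0,-3],[0,0,-2],[0,0,0],[0,0,0],[0,0,0],[0,0,0],[0,0,0]],"roll":[0,0,0,0,0,0,0,5,5,5,4.7,0]}'; python3 look.py w6
```

```text
time_s: 15.7
eef_pos: [0.547, -0.3058, 0.2962]
orientation: [-2.153, -2.283, 0.0]
ft_force: [0.0, -0.7, -3.3]
width: 0.021
grip_force: 88.3
15.7 [ 0.54703891 -0.30575961  0.29624037] phi 3.340880932682859 z [-0.0026  0.0022 -1.    ]
```

```bash
python3 -m pendant '{"claw":[1.5,1.5,1.5,1.5,1.5,1.5,1.5,1.5,1.5,1.5,1.5,1.5,1.5,1.5,1.5,1.5,1.5,1.5,1.5,1.5],"translation":[[1.5,0,0],[2.56,0,0],[3.5,0,0],[3.5,0,0],[4,0,0],[4,0,0],[4,0,0],[4,0,0],[4,0,0],[4,0,0],[4,0,0],[4,0,0],[4,0,0],[3.5,0,0],[3,0,0],[2.5,-0.22,0],[1.5,0,0],[0.5,0,0],[0,0,0],[0,0,0]],"roll":[0,0,0,0,0,0,0,0,0,0,0,0,0,0,0,0,0,0,0,0]}'; python3 look.py w7
python3 - <<'E'
from h import *
for n in("scene",):
    im=read_camera(n); cv2.imwrite(f"pics/{n}7.png",im[:,:,::-1])
a=cv2.imread("pics/w7.png");b=im[120:290,330:560,::-1]
o=np.zeros((600,800,3),np.uint8);o[:300,:480]=cv2.resize(a,(480,300));o[305:600,:399]=cv2.resize(b,(399,295),interpolation=cv2.INTER_CUBIC)
o[305:600,405:800]=cv2.resize(a[150:350,190:458],(395,295),interpolation=cv2.INTER_CUBIC)
cv2.imwrite("pics/m7.png",cv2.convertScaleAbs(o,alpha=1.5))
E
```

```text
time_s: 17.75
eef_pos: [0.5117, 0.2724, 0.2979]
orientation: [2.157, 2.284, -0.001]
ft_force: [0.3, -0.3, -3.6]
width: 0.0208
grip_force: 88.3
17.75 [0.51169421 0.27239709 0.29790833] phi 3.2702601875622532 z [ 0.e+00 -8.e-04 -1.e+00]
```

View pics/m7.png

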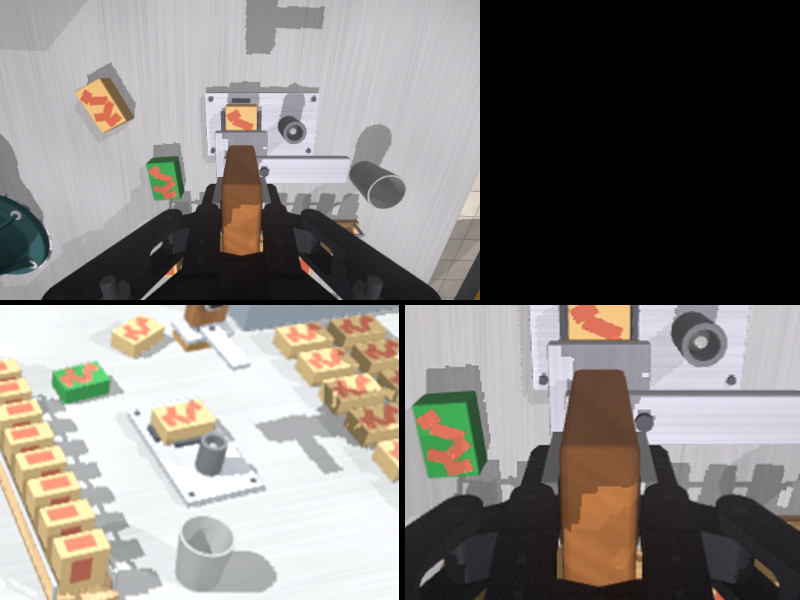

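The mosaic shows the stamp hanging level over the jig, its lug parallel to the image rows: lug-end edges at about (467,209) and (467,244) px, plate far edge (288–356,175). The sleeve stands on the spigot and the beaker, spare bar and green bar are in place.

Run:
```python
from h import *
import pickle
w,o=pickle.load(open("pics/w7.pkl","rb"))
R=cv2.Rodrigues(o["orientation"])[0];z0=o["eef_pos"][2]-.1293
T=lambda px,z:((at(w,px,z0+z)-o["eef_pos"])@R)[:2].round(4)
for n,p,z in(("lugend",(466.7,209.3),.03),("lugend2",(466.7,244),.03),("lug a",(356.2,208.3),.03),("lug b",(349.4,243.6),.03),("plate",(287.7,175.1),.022),("plate2",(356.2,175.8),.022)):print(n,T(p,z))
```

```text
lugend [0.0143 0.0935]
lugend2 [-0.0107  0.0976]
lug a [0.015  0.0219]
lug b [-0.0102  0.0184]
plate [ 0.0349 -0.0222]
plate2 [0.0345 0.0221]
```

```bash
python3 -m pendant '{"claw":[1.5,1.5,1.5,1.5,1.5,1.5,1.5,1.5],"translation":[[-0.05,-0.06,1.5],[0,0,2.5],[0,0,2.5],[0,0,2],[0,0,1.2],[0,0,0],[0,0,0],[0,0,0]],"roll":[0,0,0,0,0,0,0,0]}'; python3 look.py w8
```

```text
time_s: 18.65
eef_pos: [0.5118, 0.273, 0.2026]
orientation: [2.155, 2.284, 0.005]
ft_force: [-0.3, -0.3, -3.5]
width: 0.021
grip_force: 88.2
18.65 [0.51176594 0.27300699 0.20264343] phi 3.3107488709698667 z [ 0.003   0.0013 -1.    ]
```

```bash
python3 -m pendant '{"claw":[1.5,1.5,1.5,1.5,1.5,1.5,1.5,1.5,1.5],"translation":[[-0.08,-0.06,0.6],[0,0,0.6],[0,0,0.5],[0,0,0.2],[0,0,0],[0,0,0],[0,0,0],[0,0,0],[0,0,0]],"roll":[0,0,0,0,0,0,0,0,0]}'; python3 look.py w9
python3 - <<'E'
from h import *
im=read_camera("scene"); cv2.imwrite("pics/scene9.png",im[:,:,::-1])
a=cv2.imread("pics/w9.png");b=im[140:260,370:520,::-1]
o=np.zeros((480,800,3),np.uint8);o[:250,:400]=cv2.resize(a,(400,250));o[:,400:]=cv2.resize(b,(400,320),interpolation=cv2.INTER_CUBIC)[:480] if 0 else 0
o[:320,400:]=cv2.resize(b,(400,320),interpolation=cv2.INTER_CUBIC)
cv2.imwrite("pics/m9.png",cv2.convertScaleAbs(o,alpha=1.4))
E
```

```text
time_s: 19.6
eef_pos: [0.5105, 0.272, 0.1822]
orientation: [2.156, 2.285, 0.001]
ft_force: [0.6, 0.0, -4.1]
width: 0.021
grip_force: 88.4
19.6 [0.51052829 0.27201395 0.18217615] phi 3.320928317936376 z [ 5.e-04  2.e-04 -1.e+00]
```

View pics/m9.png

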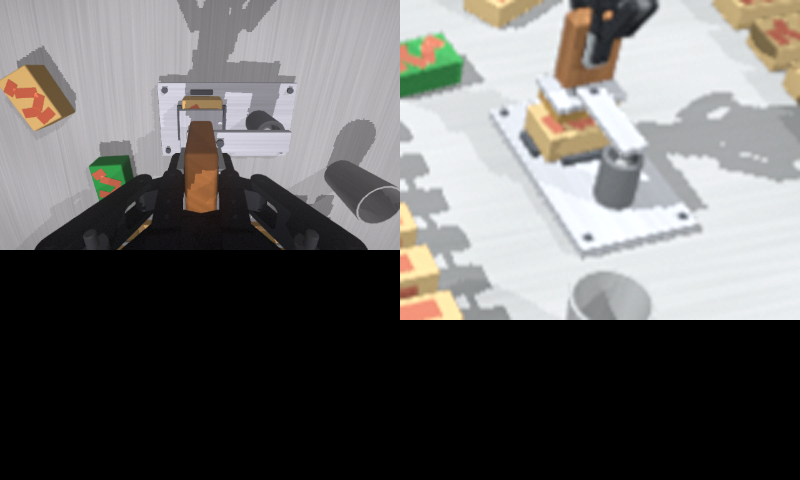

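The stamp is level above the bar with its lug over the sleeve, and there's a visible gap to the soap. TCP height puts the die about 11 mm above it. Handing in.

```bash
python3 -c "
from cell import *
print(close_job())"
```

```text
the job is handed in; nothing more can be done
None
```

I handed the job in with no verdict returned: the sleeve is fully down on the spigot and let go, and the stamp is held level about 11 mm above the nest bar by measurement, centred and squared with its lug over the sleeve; I viewed 12 pictures, two over the limit of 10.

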